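# Clamp the colour standard with a coaxial coarse/fine drive

## Task

An amber glass colour standard stands loose in the bench clamp. First turn the black outer ring clockwise until its white pointer meets the red line, without turning the silver inner knob; then, leaving the ring on its line, turn the inner knob clockwise until the jaw has pushed the glass against the rear stop's pad and holds it snugly with about 12 newtons (6 to 18 is good; above 22 the glass cracks). Let go, and leave the other things on the bench where they are.

Things in the scene. Friction and masses are not known exactly. Their poses are not given: they have to be found in the camera images.
- clamp: Clamp bolted to the bench: blue gearbox 96 x 96 mm with white dial disc (94 mm across, top 48 mm up), and a grey bed 12 mm thick along the clamp's +y to y = 185 mm. Origin: on the bench, on the upright common axis of ring and knob. Red line at +x, jaw travels to +y, glass at about y = 97 mm between steel guides 8 mm high, then the rear stop. Only ring and knob rise over 62 mm.
- coarse_ring (a joint): Angle (rad) of the black outer ring, 60 mm across, its side 52 to 80 mm above the bench; grows clockwise seen from above, 0 to 2.4. The white pointer meets the red line at 1.70; within 0.12 counts as on the line. 1 rad draws the rear stop 20 mm towards the glass. Starts 0.35 to 0.9. Takes about 0.6 N m to turn; stays where left.
- fine_knob (a joint): Angle (rad) of the silver inner knob, 32 mm across, its side 82 to 106 mm above the bench; grows clockwise seen from above, 0 to 4; starts 0 to 0.1. 1 rad pushes the jaw 8 mm to the glass. Turning takes 0.20 N m of friction plus 0.008 per newton of jaw force (12 N: 0.1 more); stays where left. At rest friction blurs this: compare like steps. Once glass meets stop: about 45 N per rad.
- ring_grip (a point): Point on the axis inside the ring, 72 mm above the bench, 8 mm below the ring's top: the height to grip the ring, with the knob standing between the fingers.
- knob_grip (a point): Point on the axis in the inner knob, 103 mm above the bench, 3 mm below the knob's top: the height to grip the knob with fingertips clear of the ring's top (80 mm).
- ring_pointer (a point): Outer end of the ring's white pointer, on its top rim, 30 mm from the axis.
- knob_pointer (a point): End of the red pointer on the knob's top, 15 mm from the axis.
- red_line (a point): Middle of the red line on the dial disc, 39.5 mm from the axis.
- jaw: Steel jaw, 26 mm wide, 36 mm tall, 10 mm thick; origin in the middle of its pressing face, 32 mm above the bench; moves along the clamp's +y.
- standard: Amber glass block, 30 mm wide, 20 mm thick along the jaw's travel, 50 mm tall, about 75 g, upright and loose on the bed (12 mm above the bench), 2 mm ahead of the jaw. With the ring on its line the rear stop's black pad, on a stiff spring, is anywhere from 1 to 12 mm behind the glass, not listed: contact must be felt. Origin: centre of its underside.
- amber_flask: loose amber glass conical flask, 68 mm across, 120 mm tall; origin under its base
- green_flask: loose green glass conical flask, 75 mm across, 132 mm tall; origin under its base
- spare_standard: a second, green glass block, 30 x 20 x 50 mm, loose on the bench; not needed
- reagent_jar: loose white jar with blue cap, 64 mm across, 100 mm tall
- beaker: loose glass beaker, 72 mm across, 85 mm tall
- burner: loose gas burner, round foot 80 mm across, 134 mm tall
- spatula: loose steel spatula lying on the bench

How it is judged:
On the way, in this order (a step that is already met when the one before it is completed fails the run):
1. the ring's pointer is on the red line, the inner knob not turned, the glass not yet clamped (value of joint coarse_ring between 1.58 and 1.82 rad and distance of knob_pointer from where it was at the start of the episode below 0.003 m and contact force between jaw and standard below 4 N), for 0.3 s.
2. the jaw holds the glass with 6 to 18 N, the ring still on its line (value of joint coarse_ring between 1.58 and 1.82 rad and contact force between jaw and standard between 6 and 18 N), for 0.2 s.
At the end, for the whole second after the job is handed in: The ring's pointer is on the red line (1.70 within 0.12 rad), the jaw presses the glass with 6 to 18 N, the glass stands upright (within 0.06 rad) and still on the clamp's bed, and nothing is touched by the robot (all of step 2 and angle between standard's own z axis and vertical below 0.06 rad and linear speed of standard below 0.01 m/s and z of standard in the frame of clamp between 0.008 and 0.016 m).
It fails at once if the inner knob turned (pointer moved over 3 mm, 0.2 rad) while the ring is off its line by more than 0.15 rad (distance of knob_pointer from where it was at the start of the episode above 0.003 m and not (value of joint coarse_ring between 1.55 and 1.85 rad)).
It fails at once if the glass squeezed with over 22 N (contact force between jaw and standard above 22 N).
It fails at once if another thing on the bench pushed over 20 mm or tipped (distance of any of amber_flask, green_flask, spare_standard, reagent_jar, beaker, burner, spatula from where it was at the start of the episode above 0.02 m or angle between any of amber_flask, green_flask, spare_standard, reagent_jar, beaker, burner's own z axis and vertical above 0.5 rad).
It also fails if it takes over 72 s, if anything falls off the work surface, if the arm or the gripper's body presses on something with over 40 N, if the wrist force passes 120 N, or if a joint passes its speed limit or range.

## Robot

A 6-joint arm with a two-finger parallel gripper is mounted at the origin on the work surface. World frame = base frame: x ahead of the robot, y to its left, z up, the work surface at z = 0. Lengths are in m, angles in rad, forces in N, time in s.
With the tool pointing down it reaches from about 0.35 to 0.975 m from the base axis. Payload 4.9 kg.
Tool frame: the origin (TCP) lies where the fingers leave the gripper's body, on its centre line; the fingertips stand 73 mm ahead of it and the grasp point (between the pads) lies 54 mm ahead of it; z points along the fingers, y is the direction in which the jaws open and shut (so a half turn about z gives the same grasp; the last joint's range is limited). The gripper opens to 85 mm and grips with 20 to 120 N. Pads are 22 mm wide; open, the fingers measure 114 mm over their backs; the gripper's body (76 mm by 85 mm) begins 54 mm behind the grasp point. The pads swing forward as they close: fully open they stand 13 mm farther back than shut.
Start: joints at [1.2, 0.053, 1.613, -0, 1.476, -0.119], TCP at [0.156, 0.605, 0.304] pointing down, gripper open.
Joint ranges: [-3.01, 3.01], [-1.01, 2.22], [0.06, 2.58], [-1.02, 4.17], [0.09, 2.62], [-3.14, 3.14]. Speed limits (rad/s): [2.57, 2.57, 3.14, 3.14, 3.14, 3.14].

## Interface

Orientations are given as a rotation vector (axis times angle).
In Python, from station import monitor, vision, workorder gives the robot as it stands.
- The arm moves only by the tool arm_command, never from a script. Its argument "rows" is text: rows parted by semicolons, each of 6 numbers parted by spaces: the shift along the world's x, y, z in mm, then the turn, a rotation vector about the world's x, y, z in degrees. In form: tx ty tz wx wy wz; .... A call has 1 to 12 rows; each row is the pose to reach, as a shift and turn from the pose measured when the call began; what a row does not reach only later rows make up. A row lasts 1/8 s, in which the tool goes at most 62.5 mm and 10.7 degrees, less where a joint would pass 70% of its speed; a pose out of reach is approached as far as the arm can. A call with a gripper value outside its range is refused whole. "jaw" is the opening, from 0 (shut) to 1 (fully open), set as the call begins (left out, the last holds). The fingers move at their own pace and stop on an object; "squeeze" is the grip in N (left out, the last holds). Time passes only in rows, so rows that repeat a pose let the fingers close. It gives the time, the measured TCP pose, the force and the opening at its end, in the units of the state.
- monitor.get_obs(): the state, without advancing time (a new reading comes with each control period).
- vision.get_image(name): name is "side" or "top" or "wrist"; returns a dict with "frame" (400x640x3 uint8, red, green, blue), "vfov" (degrees; the focal length in pixels is half the picture's height over the tangent of half this angle, whatever the lens; pixels are square), "cx", "cy" (the principal point, pixels), "distortion" ([k1, k2, p1, p2, k3] as OpenCV has them; the pictures are not rectified), "R" (3x3) and "t" (3): a world point X has camera coordinates R X + t; the wrist camera has in their place "T_tool_cam" (4x4, takes a point from camera to tool coordinates, whose origin is the TCP and whose axes are the flange's). Camera axes: x right, y down, z forward; pixel columns grow to the right and rows downward; lengths in m; the calibration is good to about 2 mm. A picture is of the moment at which its call begins: read the wrist's pose just before it. There is no depth.
- workorder.finish_job(): hands the job in, once; it reports no verdict.
The state is a dict: "t": time; "q": joint angles; "dq": joint speeds; "effort": joint torques, N m; "tool_pos": TCP position; "tool_rot": TCP orientation; "contact_force": force on the tool from outside, world axes, zero at the start; "wrist_torque": the same for the moment, N m; "opening": finger opening in m.
Only numpy, scipy, OpenCV 4.12 (cv2) and the standard library are available. Lean on these libraries where they do the work, as an engineer would, in place of code of your own. Each camera call takes 0.05 s, during which the arm holds its last target. There are 200 camera calls.

## Working session

There is one attempt and no reset: what is moved stays moved. The work goes in short steps, Python scripts to look and compute and a tool call to move; the robot and the scene stay as the last step left them, time stands still between calls to the robot, and variables do not carry over. Pictures are saved under pics/ and viewed, about 8 in all and at most 12, crops included, and the job is handed in when it is done.

Besides the shell and the picture viewer there is one more tool, called after ">>>" as a command line: name --argument value ..., lists and objects as JSON in quotes. arm_command: Moves the arm, as the interface text tells. Its arguments: {"type":"object","properties":{"rows":{"type":"string"},"jaw":{"type":"number"},"squeeze":{"type":"number"}},"required":["rows"]}

```bash
ls; mkdir -p pics
cat > h.py <<'E'
import numpy as np, cv2
from scipy.spatial.transform import Rotation as Ro
from station import monitor, vision, workorder
def K(im):
    f=200/np.tan(np.radians(im["vfov"])/2); return np.array([[f,0,im["cx"]],[0,f,im["cy"]],[0,0,1.]])
def pose(im,o):
    if "R" in im: return np.array(im["R"]),np.array(im["t"])
    T=np.eye(4);T[:3,:3]=Ro.from_rotvec(o["tool_rot"]).as_matrix();T[:3,3]=o["tool_pos"]
    W=np.linalg.inv(T@np.array(im["T_tool_cam"])); return W[:3,:3],W[:3,3]
def ray(im,R,t,px,z):
    p=cv2.undistortPoints(np.array([[px]],float),K(im),np.array(im["distortion"],float)).ravel()
    d=R.T@np.array([p[0],p[1],1]);c=-R.T@t; return c+d*(z-c[2])/d[2]
def proj(im,R,t,X):
    return cv2.projectPoints(np.atleast_2d(np.array(X,float)),cv2.Rodrigues(R)[0],t,K(im),np.array(im["distortion"],float))[0].reshape(-1,2)
def grab(name,fn):
    o=monitor.get_obs(); im=vision.get_image(name); R,t=pose(im,o)
    cv2.imwrite("pics/"+fn+".png",im["frame"][:,:,::-1]); 
    import pickle; pickle.dump((im,R,t,o),open("pics/"+fn+".pkl","wb")); return im,R,t,o
def load(fn):
    import pickle; return pickle.load(open("pics/"+fn+".pkl","rb"))
E
python3 - <<'E'
from h import *
o=monitor.get_obs(); print({k:np.round(v,3) for k,v in o.items()})
a=grab("top","top0");b=grab("wrist","wr0");c=grab("side","side0")
for x in (a,b,c): print(x[0]["vfov"],-x[1].T@x[2])
E
```

```text
pics
{'t': np.float64(0.0), 'q': array([ 1.2  ,  0.053,  1.614, -0.   ,  1.476, -0.119]), 'dq': array([ 0.   , -0.001,  0.001, -0.   , -0.002,  0.   ]), 'effort': array([ 0.0000e+00, -3.9369e+01, -3.7017e+01, -0.0000e+00,  7.0000e-03,
       -0.0000e+00]), 'tool_pos': array([0.156, 0.605, 0.303]), 'tool_rot': array([-3.940e-01, -3.116e+00,  3.000e-03]), 'contact_force': array([-0.787, -0.418, -0.223]), 'wrist_torque': array([0.003, 0.01 , 0.011]), 'opening': np.float64(0.085)}
47.28378078451472 [0.24040108 0.01582062 1.62744108]
63.384234680700395 [0.08044088 0.6242776  0.37077948]
45.46320320510989 [-0.03774727  0.91977618  1.04608664]
```

View pics/top0.png

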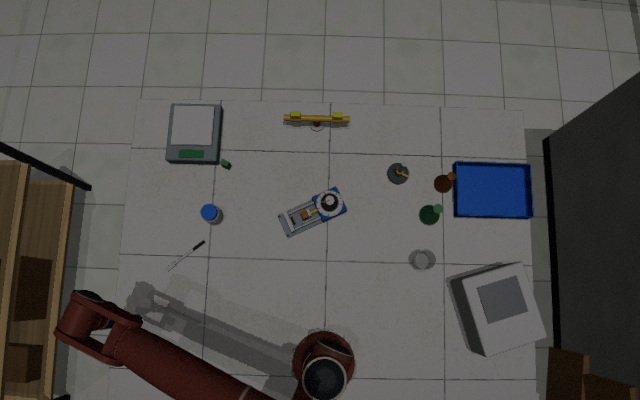

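Clamp's knob is near px (330,202), the bed runs left-down to (290,228), and nothing loose is close to it. I'll zoom in on it.

Run:
```python
from h import *
im,R,t,o=load("top0")
for p in [(330,202),(290,227)]: print(ray(im,R,t,p,.1 if p[0]>300 else .012))
f=im["frame"][180:245,270:360,::-1]
f=cv2.resize(f,None,fx=8,fy=8,interpolation=cv2.INTER_CUBIC); f=cv2.convertScaleAbs(f,alpha=1.6)
cv2.imwrite("pics/top0c.png",f)
```

```text
[ 0.53983905 -0.00951807  0.1       ]
[0.46201428 0.12924705 0.012     ]
```

View pics/top0c.png

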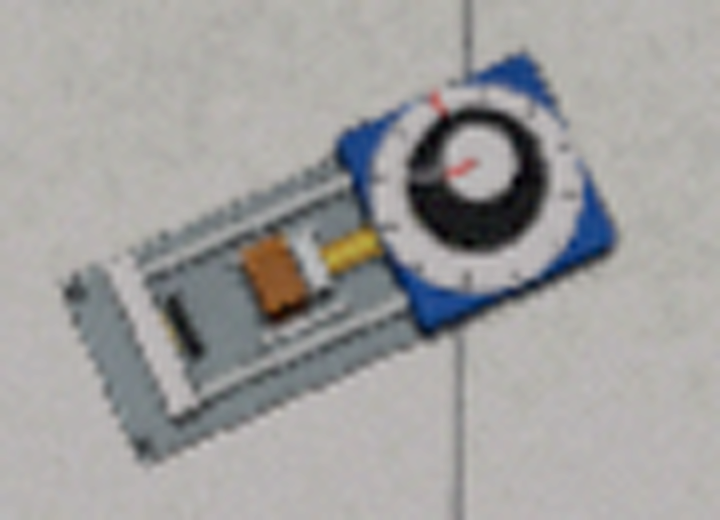

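Run:
```python
from h import *
im,R,t,o=load("wr0")
print(np.round(im["T_tool_cam"],3)); p=o["tool_pos"]
for z in (.08,.05):print([np.round(ray(im,R,t,q,z)-p,3) for q in [(320,200),(320,60),(320,340),(60,200),(580,200)]])
print(proj(im,R,t,[p+[0,0,-.054]]))
```

```text
[[ 0.    -0.952 -0.306  0.078]
 [ 1.     0.    -0.    -0.   ]
 [ 0.    -0.306  0.952 -0.068]
 [ 0.     0.     0.     1.   ]]
[array([ 0.01 , -0.003, -0.223]), array([-0.108,  0.027, -0.223]), array([ 0.165, -0.044, -0.223]), array([-0.053, -0.248, -0.223]), array([ 0.072,  0.24 , -0.223])]
[array([ 0.019, -0.006, -0.253]), array([-0.111,  0.028, -0.253]), array([ 0.19 , -0.05 , -0.253]), array([-0.051, -0.275, -0.253]), array([ 0.087,  0.262, -0.253])]
[[320.75505214 289.65088109]]
```

>>> arm_command --rows "31 -50 0 0 0 0;64 -102 0 0 0 0;96 -154 0 0 0 0;128 -205 0 0 0 0;160 -256 0 0 0 0;192 -308 0 0 0 0;224 -359 0 0 0 0;256 -410 0 0 0 0;288 -461 0 0 0 0;320 -512 0 0 0 0;350 -560 0 0 0 0;384 -600 0 0 0 0"

```text
t: 1.65
tool_pos: [0.5402, 0.0029, 0.3027]
tool_rot: [-0.396, -3.116, 0.002]
contact_force: [-0.3, 0.9, -0.1]
opening: 0.0852
```

Run:
```python
from h import *
im,R,t,o=grab("wrist","wr1")
f=cv2.convertScaleAbs(im["frame"][:,:,::-1],alpha=1.4); cv2.imwrite("pics/wr1v.png",f)
print(o["q"],proj(im,R,t,[[.54,-.0095,.106],[.54,-.0095,.08]]))
```

```text
[-1.31905308e-01 -1.49947789e-01  1.81049206e+00 -1.44767417e-03
  1.48147799e+00 -1.44953175e+00] [[306.76233438 200.35303717]
 [307.93153238 192.23135517]]
```

View pics/wr1v.png

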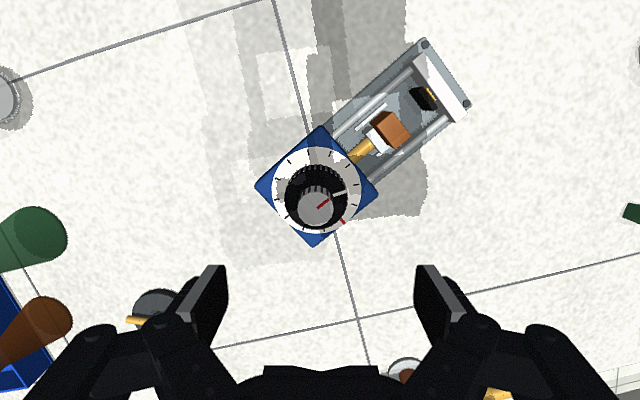

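Knob top is near (317,208), the ring pointer tip near (346,192) and the red line near (343,221). I'll enlarge that area for exact values.

Run:
```python
from h import *
im,R,t,o=load("wr1")
f=im["frame"][120:250,240:400,::-1]
f=cv2.resize(f,None,fx=4.5,fy=4.5,interpolation=cv2.INTER_CUBIC); cv2.imwrite("pics/wr1c.png",f)
```

```text
(no output)
```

View pics/wr1c.png

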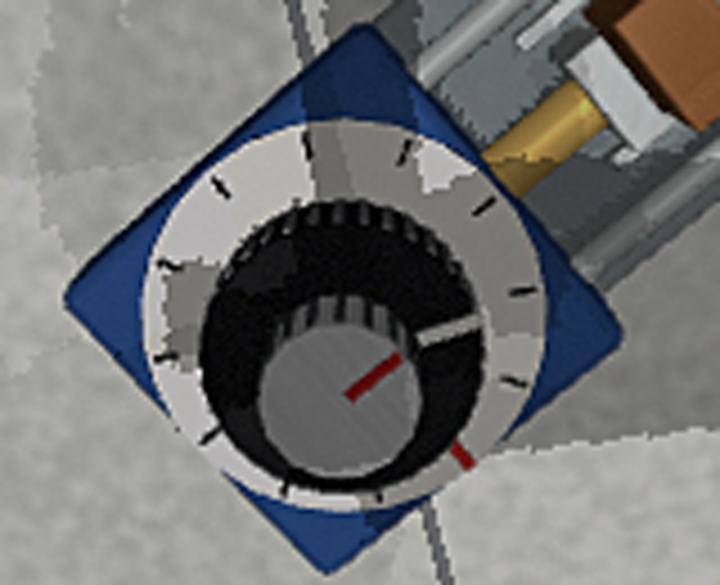

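Run:
```python
from h import *
im,R,t,o=load("wr1")
g=lambda x,y,z: ray(im,R,t,(240+x/4.5-.4,120+y/4.5-.4),z)
k=g(340,400,.106);d=g(345,315,.048);rp=g(482,322,.08);rl=g(462,456,.048);kp=g(400,356,.106)
print(k,d,rp,rl,kp); a=(k+d)[:2]/2
an=lambda p:np.degrees(np.arctan2(*(p[:2]-a)[::-1]))
for p,b in((rp,k),(rl,d),(kp,k)): v=p[:2]-a; print(np.hypot(*v),an(p))
print("to go",an(rp)-an(rl))
T=Ro.from_rotvec(o["tool_rot"]).as_matrix(); print(T.round(3)); print((a-o["tool_pos"][:2])*1000)
```

```text
[ 0.54887236 -0.00441949  0.106     ] [ 0.54767311 -0.00394959  0.048     ] [0.5479956  0.02570093 0.08      ] [0.58789556 0.01408065 0.048     ] [0.54321192 0.00883458 0.106     ]
0.02988675183903099 90.53130847727137
0.043630094760112564 24.748600727730473
0.013968161345714882 111.2422084211299
to go 65.78270774954089
[[-0.968  0.25  -0.001]
 [ 0.25   0.968 -0.001]
 [ 0.    -0.001 -1.   ]]
[ 8.12040675 -7.0687378 ]
```

>>> arm_command --rows "8 -7 -40 0 0 0;8 -7 -80 0 0 0;8 -7 -100 0 0 0;8 -7 -100 0 0 0;8 -7 -100 0 0 0" --jaw 1

```text
t: 2.33
tool_pos: [0.5518, -0.008, 0.2043]
tool_rot: [0.4, 3.111, -0.008]
contact_force: [0.1, 0.6, -0.0]
opening: 0.0851
```

Run:
```python
from h import *
im,R,t,o=grab("wrist","wr2")
print(o["tool_pos"])
a=np.array([.5483,-.0042])
c=lambda r,z:[[a[0]+r*np.cos(u),a[1]+r*np.sin(u),z] for u in np.linspace(0,6.283,60)]
f=np.ascontiguousarray(im["frame"][:,:,::-1])
for r,z,col in((.016,.106,(0,255,0)),(.03,.08,(255,255,0)),(.047,.048,(255,0,255))):
    cv2.polylines(f,[np.round(proj(im,R,t,c(r,z))*1).astype(int)],True,col,1)
cv2.imwrite("pics/wr2v.png",f)
```

```text
[ 0.55179499 -0.00797224  0.2042763 ]
```

View pics/wr2v.png

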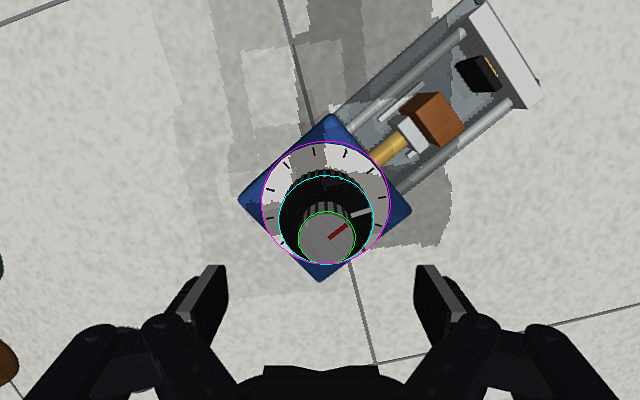

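Overlay fits the knob, ring and disc exactly, so the axis is at (0.548, -0.004). Next I descend around the ring.

>>> arm_command --rows "-4 4 0 0 0 0;-4 4 -25 0 0 0;-4 4 -50 0 0 0;-4 4 -72 0 0 0;-4 4 -82 0 0 0;-4 4 -82 0 0 0;-4 4 -82 0 0 0"

```text
t: 3.25
tool_pos: [0.5488, -0.0041, 0.1241]
tool_rot: [0.4, 3.108, -0.008]
contact_force: [0.2, 0.9, 0.4]
opening: 0.0853
```

>>> arm_command --rows "-1 0 0 0 0 0;-1 0 0 0 0 0;-1 0 0 0 0 0;-1 0 0 0 0 0;-1 0 0 0 0 0;-1 0 0 0 0 0;-1 0 0 0 0 0;-1 0 0 0 0 0" --jaw 0 --squeeze 70

```text
t: 4.25
tool_pos: [0.5484, -0.0042, 0.1258]
tool_rot: [0.4, 3.107, -0.008]
contact_force: [-2.2, -0.2, 6.1]
opening: 0.0584
```

>>> arm_command --rows "0 0 0 0 0 -7;0 0 0 0 0 -14;0 0 0 0 0 -21;0 0 0 0 0 -28;0 0 0 0 0 -35;0 0 0 0 0 -42;0 0 0 0 0 -49;0 0 0 0 0 -56;0 0 0 0 0 -62;0 0 0 0 0 -66;0 0 0 0 0 -66;0 0 0 0 0 -66"

```text
t: 5.75
tool_pos: [0.5491, -0.0039, 0.1259]
tool_rot: [2.03, 2.39, -0.011]
contact_force: [4.9, 1.9, -5.4]
opening: 0.0583
```

Run:
```python
from h import *
im,R,t,o=grab("wrist","wr3")
T=Ro.from_rotvec(o["tool_rot"]).as_matrix();print(np.degrees(np.arctan2(T[1,1],T[0,1])),o["wrist_torque"],o["contact_force"],o["tool_pos"],o["q"])
f=np.ascontiguousarray(im["frame"][:,:,::-1])
cv2.imwrite("pics/wr3v.png",f)
```

```text
9.30872223761139 [ 0.31980426 -0.65871255 -0.36326865] [ 4.90924461  1.88777308 -5.41855335] [ 0.54910835 -0.00385589  0.12594937] [-0.13910964  0.05374587  1.92717197 -0.00990592  1.15939999 -0.2976286 ]
```

View pics/wr3v.png

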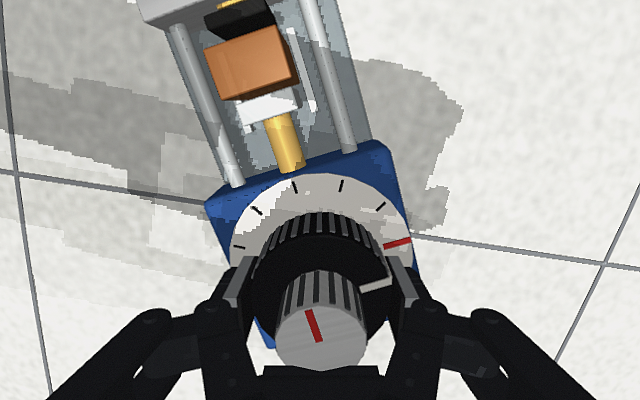

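Run:
```python
from h import *
im,R,t,o=load("wr3")
a=np.array([.5483,-.0042])
for p,z in(((390,282),.08),((362,290),.08),((410,240),.048),((385,246),.048),((308,311),.106),((319,341),.106)):
    v=ray(im,R,t,p,z)[:2]-a; print(p,np.hypot(*v),np.degrees(np.arctan2(v[1],v[0])))
for u in (22,24,26,28):
  for r,z in((.03,.08),(.0395,.048)):
    print(u,r,proj(im,R,t,[[a[0]+r*np.cos(np.radians(u)),a[1]+r*np.sin(np.radians(u)),z]]))
```

```text
(390, 282) 0.030691390007498036 26.027944640552814
(362, 290) 0.018990995572984996 25.014363724458857
(410, 240) 0.04721178071612794 24.96278951200223
(385, 246) 0.03465533537673043 25.248448852854384
(308, 311) 0.014444151468930737 109.33657686091415
(319, 341) 0.0025037826938696175 75.93369663992827
22 0.03 [[389.28758626 286.82184406]]
22 0.0395 [[395.37066598 247.52170057]]
24 0.03 [[388.85553088 284.64021788]]
24 0.0395 [[394.9177581  245.06348791]]
26 0.03 [[388.33164694 282.4670739 ]]
26 0.0395 [[394.36604979 242.61422919]]
28 0.03 [[387.71588723 280.30529682]]
28 0.0395 [[393.71544339 240.17718563]]
```

The ring pointer is at about 25.7°, the red line at about 25.1°, and the knob has not turned. I release the ring and rise to knob height.

>>> arm_command --rows "0 0 0 0 0 0;0 0 0 0 0 0;0 0 0 0 0 0;0 0 0 0 0 0;0 0 10 0 0 0;0 0 31 0 0 0;0 0 31 0 0 0;0 0 31 0 0 0" --jaw 1

```text
t: 6.8
tool_pos: [0.549, -0.0039, 0.1568]
tool_rot: [2.03, 2.39, -0.011]
contact_force: [-0.1, -0.4, -0.5]
opening: 0.0855
```

>>> arm_command --rows "-1 0 0 0 0 0;-1 0 0 0 0 0;-1 0 0 0 0 0;-1 0 0 0 0 0;-1 0 0 0 0 0;-1 0 0 0 0 0;-1 0 0 0 0 0;-1 0 0 0 0 0;-1 0 0 0 0 0;-1 0 0 0 0 0" --jaw 0 --squeeze 50

```text
t: 8.05
tool_pos: [0.5489, -0.0036, 0.157]
tool_rot: [2.029, 2.388, -0.007]
contact_force: [5.8, 2.1, -1.4]
opening: 0.0301
```

```bash
cat > s.py <<'E'
from h import *
o=monitor.get_obs();T=Ro.from_rotvec(o["tool_rot"]).as_matrix()
print("yaw %.2f"%np.degrees(np.arctan2(T[1,1],T[0,1])),"tau",np.round(o["wrist_torque"],3),"F",np.round(o["contact_force"],1),o["tool_pos"].round(4),"q6 %.2f"%o["q"][5],"e6 %.3f"%o["effort"][5],"open %.4f t %.2f"%(o["opening"],o["t"]))
E
python3 s.py
python3 - <<'E'
from h import *
im,R,t,o=grab("wrist","wr4"); cv2.imwrite("pics/wr4v.png",im["frame"][:,:,::-1])
E
```

```text
yaw 9.30 tau [ 0.221 -0.724  0.027] F [ 5.8  2.1 -1.4] [ 0.5489 -0.0036  0.157 ] q6 -0.30 e6 0.003 open 0.0301 t 8.05
```

View pics/wr4v.png

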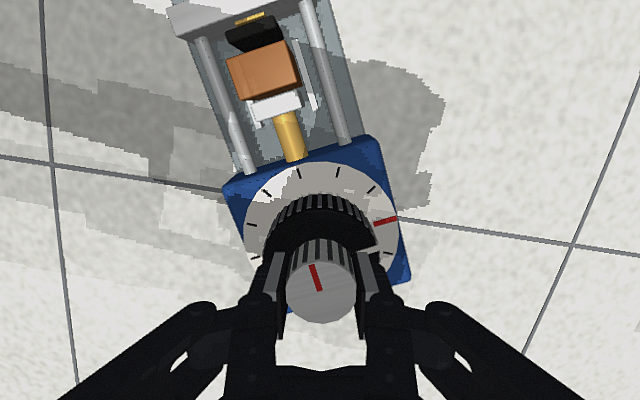

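Grip is centred, the knob pointer is unmoved, and the ring is still on its line. I turn the free play in equal steps, reading torque after each.

>>> arm_command --rows "0 0 0 0 0 -2;0 0 0 0 0 -4;0 0 0 0 0 -5;0 0 0 0 0 -5"

```text
t: 8.6
tool_pos: [0.549, -0.0036, 0.157]
tool_rot: [2.132, 2.297, -0.007]
contact_force: [4.1, 1.2, -2.0]
opening: 0.03
```

```bash
python3 s.py
```

```text
yaw 4.28 tau [ 0.105 -0.428  0.061] F [ 4.1  1.2 -2. ] [ 0.549  -0.0036  0.157 ] q6 -0.21 e6 0.080 open 0.0300 t 8.60
```

>>> arm_command --rows "0 0 0 0 0 -2;0 0 0 0 0 -4;0 0 0 0 0 -5;0 0 0 0 0 -5"

```text
t: 9.1
tool_pos: [0.549, -0.0036, 0.157]
tool_rot: [2.231, 2.201, -0.008]
contact_force: [3.1, -0.0, -1.6]
opening: 0.0301
```

```bash
python3 s.py
```

```text
yaw -0.75 tau [ 0.165 -0.482  0.049] F [ 3.1 -0.  -1.6] [ 0.549  -0.0036  0.157 ] q6 -0.12 e6 0.081 open 0.0301 t 9.10
```

>>> arm_command --rows "0 0 0 0 0 -2;0 0 0 0 0 -4;0 0 0 0 0 -5;0 0 0 0 0 -5"

```text
t: 9.6
tool_pos: [0.5491, -0.0036, 0.157]
tool_rot: [2.325, 2.101, -0.008]
contact_force: [4.0, 1.0, -3.1]
opening: 0.0302
```

```bash
python3 s.py
```

```text
yaw -5.78 tau [ 0.191 -0.609  0.051] F [ 4.   1.  -3.1] [ 0.5491 -0.0036  0.157 ] q6 -0.03 e6 0.082 open 0.0302 t 9.60
```

>>> arm_command --rows "0 0 0 0 0 -1.5;0 0 0 0 0 -3;0 0 0 0 0 -4.5"

```text
t: 9.98
tool_pos: [0.5491, -0.0036, 0.157]
tool_rot: [2.408, 2.007, -0.008]
contact_force: [5.0, 0.8, -2.7]
opening: 0.03
```

```bash
python3 s.py
```

```text
yaw -10.38 tau [ 0.202 -0.71   0.219] F [ 5.   0.8 -2.7] [ 0.5491 -0.0036  0.157 ] q6 0.05 e6 0.035 open 0.0300 t 9.97
```

>>> arm_command --rows "0 0 0 0 0 -1.5;0 0 0 0 0 -3;0 0 0 0 0 -4.5"

```text
t: 10.35
tool_pos: [0.5492, -0.0036, 0.157]
tool_rot: [2.486, 1.908, -0.008]
contact_force: [4.7, 0.9, -3.5]
opening: 0.0304
```

```bash
python3 s.py
```

```text
yaw -14.98 tau [ 0.182 -0.66   0.211] F [ 4.7  0.9 -3.5] [ 0.5492 -0.0036  0.157 ] q6 0.13 e6 0.036 open 0.0304 t 10.35
```

Moving torque reads a clean 0.21 baseline, which is pure friction. I continue in the same steps.

>>> arm_command --rows "0 0 0 0 0 -1.5;0 0 0 0 0 -3;0 0 0 0 0 -4.5"

```text
t: 10.72
tool_pos: [0.5493, -0.0036, 0.157]
tool_rot: [2.561, 1.807, -0.008]
contact_force: [3.7, 0.3, -2.8]
opening: 0.0306
```

```bash
python3 s.py
```

```text
yaw -19.58 tau [ 0.168 -0.622  0.192] F [ 3.7  0.3 -2.8] [ 0.5493 -0.0036  0.157 ] q6 0.21 e6 0.036 open 0.0306 t 10.72
```

>>> arm_command --rows "0 0 0 0 0 -1.5;0 0 0 0 0 -3;0 0 0 0 0 -4.5"

```text
t: 11.1
tool_pos: [0.5494, -0.0036, 0.157]
tool_rot: [2.632, 1.703, -0.008]
contact_force: [5.6, 0.6, -2.8]
opening: 0.0305
```

```bash
python3 s.py
```

```text
yaw -24.19 tau [ 0.238 -0.61   0.244] F [ 5.6  0.6 -2.8] [ 0.5494 -0.0036  0.157 ] q6 0.29 e6 0.036 open 0.0305 t 11.10
```

>>> arm_command --rows "0 0 0 0 0 -1.5;0 0 0 0 0 -3;0 0 0 0 0 -4.5"

```text
t: 11.48
tool_pos: [0.5494, -0.0036, 0.157]
tool_rot: [2.698, 1.596, -0.008]
contact_force: [5.3, 0.8, -2.0]
opening: 0.0306
```

```bash
python3 s.py
```

```text
yaw -28.78 tau [ 0.227 -0.694  0.194] F [ 5.3  0.8 -2. ] [ 0.5494 -0.0036  0.157 ] q6 0.37 e6 0.036 open 0.0306 t 11.47
```

>>> arm_command --rows "0 0 0 0 0 -1.5;0 0 0 0 0 -3;0 0 0 0 0 -4.5"

```text
t: 11.85
tool_pos: [0.5495, -0.0037, 0.157]
tool_rot: [2.76, 1.486, -0.008]
contact_force: [5.9, 0.2, -3.8]
opening: 0.0305
```

```bash
python3 s.py
```

```text
yaw -33.39 tau [ 0.243 -0.707  0.2  ] F [ 5.9  0.2 -3.8] [ 0.5495 -0.0037  0.157 ] q6 0.45 e6 0.036 open 0.0305 t 11.85
```

>>> arm_command --rows "0 0 0 0 0 -1.5;0 0 0 0 0 -3;0 0 0 0 0 -4.5"

```text
t: 12.22
tool_pos: [0.5496, -0.0037, 0.157]
tool_rot: [2.817, 1.374, -0.008]
contact_force: [4.7, 0.0, -2.6]
opening: 0.0304
```

```bash
python3 s.py
```

```text
yaw -37.99 tau [ 0.201 -0.657  0.221] F [ 4.7  0.  -2.6] [ 0.5496 -0.0037  0.157 ] q6 0.53 e6 0.036 open 0.0304 t 12.22
```

>>> arm_command --rows "0 0 0 0 0 -1.5;0 0 0 0 0 -3;0 0 0 0 0 -4.5"

```text
t: 12.6
tool_pos: [0.5496, -0.0037, 0.157]
tool_rot: [2.87, 1.26, -0.009]
contact_force: [4.7, 0.8, -2.9]
opening: 0.0302
```

```bash
python3 s.py
```

```text
yaw -42.59 tau [ 0.294 -0.663  0.172] F [ 4.7  0.8 -2.9] [ 0.5496 -0.0037  0.157 ] q6 0.61 e6 0.036 open 0.0302 t 12.60
```

Run:
```python
from h import *
im,R,t,o=grab("wrist","wr5"); a=np.array([.5483,-.0042]);u=np.radians(25.1);ex=np.array([np.cos(u),np.sin(u)]);ey=np.array([-ex[1],ex[0]])
P=proj(im,R,t,[np.r_[a+x*ex+y*ey,.05] for x in(-.025,.025) for y in(.08,.15)]); print(P)
x0,y0=np.maximum(P.min(0)-15,0).astype(int);x1,y1=np.minimum(P.max(0)+15,[640,400]).astype(int);print(x0,y0,x1,y1)
s=min(780/(x1-x0),580/(y1-y0),5);print(s)
cv2.imwrite("pics/wr5v.png",cv2.resize(im["frame"][y0:y1,x0:x1,::-1],None,fx=s,fy=s,interpolation=cv2.INTER_CUBIC))
```

```text
[[175.05737575 230.83095918]
 [ 58.43578052 187.49273751]
 [197.88363951 151.71218583]
 [ 72.11561407 102.66372002]]
43 87 212 245
3.670886075949367
```

View pics/wr5v.png

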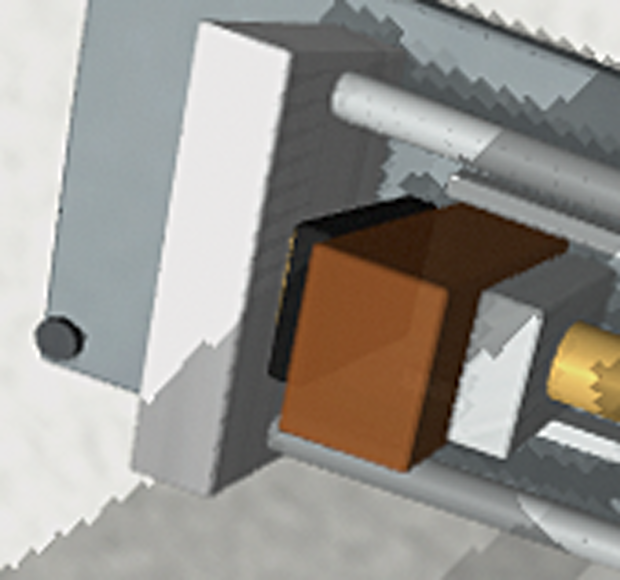

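The glass hides the pad face, at crop (280-430, 200-380), so the gap is small but can't be measured. I continue by feel.

>>> arm_command --rows "0 0 0 0 0 -1.5;0 0 0 0 0 -3;0 0 0 0 0 -4.5"

```text
t: 13.02
tool_pos: [0.5497, -0.0038, 0.157]
tool_rot: [2.919, 1.143, -0.009]
contact_force: [4.6, 0.8, -3.6]
opening: 0.03
```

```bash
python3 s.py
```

```text
yaw -47.24 tau [ 0.209 -0.658  0.241] F [ 4.6  0.8 -3.6] [ 0.5497 -0.0038  0.157 ] q6 0.69 e6 0.036 open 0.0300 t 13.03
```

>>> arm_command --rows "0 0 0 0 0 -1.5;0 0 0 0 0 -3;0 0 0 0 0 -4.5"

```text
t: 13.4
tool_pos: [0.5498, -0.0038, 0.157]
tool_rot: [2.963, 1.025, -0.009]
contact_force: [4.8, -0.1, -3.1]
opening: 0.0305
```

```bash
python3 s.py
```

```text
yaw -51.84 tau [ 0.251 -0.701  0.139] F [ 4.8 -0.1 -3.1] [ 0.5498 -0.0038  0.157 ] q6 0.77 e6 0.036 open 0.0305 t 13.40
```

>>> arm_command --rows "0 0 0 0 0 -1.5;0 0 0 0 0 -3"

```text
t: 13.65
tool_pos: [0.5498, -0.0039, 0.157]
tool_rot: [2.99, 0.944, -0.009]
contact_force: [4.9, 1.3, -2.3]
opening: 0.0304
```

```bash
python3 s.py
```

```text
yaw -54.94 tau [ 0.292 -0.685  0.229] F [ 4.9  1.3 -2.3] [ 0.5498 -0.0039  0.157 ] q6 0.82 e6 0.038 open 0.0304 t 13.65
```

>>> arm_command --rows "0 0 0 0 0 -1.5;0 0 0 0 0 -3"

```text
t: 13.9
tool_pos: [0.5498, -0.0039, 0.157]
tool_rot: [3.014, 0.863, -0.009]
contact_force: [4.9, 0.5, -2.8]
opening: 0.0299
```

```bash
python3 s.py
```

```text
yaw -58.05 tau [ 0.3   -0.672  0.229] F [ 4.9  0.5 -2.8] [ 0.5498 -0.0039  0.157 ] q6 0.88 e6 0.038 open 0.0299 t 13.90
```

>>> arm_command --rows "0 0 0 0 0 -1.5;0 0 0 0 0 -3"

```text
t: 14.15
tool_pos: [0.5499, -0.0039, 0.157]
tool_rot: [3.037, 0.781, -0.009]
contact_force: [5.9, 1.1, -3.2]
opening: 0.03
```

```bash
python3 s.py
```

```text
yaw -61.15 tau [ 0.247 -0.678  0.212] F [ 5.9  1.1 -3.2] [ 0.5499 -0.0039  0.157 ] q6 0.93 e6 0.038 open 0.0300 t 14.15
```

>>> arm_command --rows "0 0 0 0 0 -1.5;0 0 0 0 0 -3"

```text
t: 14.4
tool_pos: [0.5499, -0.0039, 0.157]
tool_rot: [3.057, 0.699, -0.009]
contact_force: [4.9, 0.4, -1.9]
opening: 0.0301
```

```bash
python3 s.py
```

```text
yaw -64.25 tau [ 0.274 -0.68   0.187] F [ 4.9  0.4 -1.9] [ 0.5499 -0.0039  0.157 ] q6 0.98 e6 0.038 open 0.0301 t 14.40
```

>>> arm_command --rows "0 0 0 0 0 -1.5;0 0 0 0 0 -3"

```text
t: 14.65
tool_pos: [0.5499, -0.004, 0.157]
tool_rot: [3.075, 0.616, -0.009]
contact_force: [4.6, 0.7, -3.0]
opening: 0.03
```

```bash
python3 s.py
```

```text
yaw -67.35 tau [ 0.3   -0.85   0.318] F [ 4.6  0.7 -3. ] [ 0.5499 -0.004   0.157 ] q6 1.04 e6 0.049 open 0.0300 t 14.65
```

>>> arm_command --rows "0 0 0 0 0 -1.5;0 0 0 0 0 -3"

```text
t: 14.9
tool_pos: [0.55, -0.004, 0.157]
tool_rot: [3.09, 0.532, -0.009]
contact_force: [5.9, 0.4, -2.2]
opening: 0.0304
```

```bash
python3 s.py
```

```text
yaw -70.45 tau [ 0.261 -0.738  0.252] F [ 5.9  0.4 -2.2] [ 0.55  -0.004  0.157] q6 1.09 e6 0.068 open 0.0304 t 14.90
```

Joint-6 effort is a noise-free signal. It held at 0.038, then read 0.049 and 0.068, which matches contact at yaw of about -65.6° with the expected slope, so the force is now about 4 N. Three more steps should give about 11 N.

>>> arm_command --rows "0 0 0 0 0 -1.5;0 0 0 0 0 -3"

```text
t: 15.15
tool_pos: [0.55, -0.0041, 0.157]
tool_rot: [3.103, 0.449, -0.009]
contact_force: [5.1, -0.4, -3.5]
opening: 0.0304
```

```bash
python3 s.py
```

```text
yaw -73.54 tau [ 0.272 -0.76   0.237] F [ 5.1 -0.4 -3.5] [ 0.55   -0.0041  0.157 ] q6 1.15 e6 0.087 open 0.0304 t 15.15
```

>>> arm_command --rows "0 0 0 0 0 -1.5;0 0 0 0 0 -3"

```text
t: 15.4
tool_pos: [0.55, -0.0041, 0.157]
tool_rot: [3.114, 0.365, -0.009]
contact_force: [4.6, 0.1, -2.7]
opening: 0.0305
```

```bash
python3 s.py
```

```text
yaw -76.63 tau [ 0.258 -0.791  0.299] F [ 4.6  0.1 -2.7] [ 0.55   -0.0041  0.157 ] q6 1.20 e6 0.107 open 0.0305 t 15.40
```

>>> arm_command --rows "0 0 0 0 0 -1.5;0 0 0 0 0 -3;0 0 0 0 0 -4;0 0 0 0 0 -4"

```text
t: 15.9
tool_pos: [0.5501, -0.0041, 0.157]
tool_rot: [3.126, 0.254, -0.009]
contact_force: [4.6, 0.3, -2.3]
opening: 0.03
```

```bash
python3 s.py
```

```text
yaw -80.70 tau [ 0.261 -0.788  0.129] F [ 4.6  0.3 -2.3] [ 0.5501 -0.0041  0.157 ] q6 1.27 e6 0.187 open 0.0300 t 15.90
```

>>> arm_command --rows "0 0 0 0 0 0;0 0 0 0 0 0;0 0 0 0 0 0;0 0 0 0 0 0;0 0 0 0 0 0;0 0 20 0 0 0;0 0 60 0 0 0;0 0 100 0 0 0;0 0 100 0 0 0;0 0 100 0 0 0" --jaw 1

```text
t: 17.15
tool_pos: [0.5501, -0.0041, 0.2578]
tool_rot: [3.125, 0.254, -0.008]
contact_force: [0.7, 0.0, 0.6]
opening: 0.0852
```

```bash
python3 s.py
python3 - <<'E'
from h import *
im,R,t,o=grab("wrist","wr6")
cv2.imwrite("pics/wr6v.png",im["frame"][:,:,::-1])
E
```

```text
yaw -80.70 tau [-0.025 -0.002 -0.022] F [0.7 0.  0.6] [ 0.5501 -0.0041  0.2578] q6 1.27 e6 0.000 open 0.0852 t 17.15
```

View pics/wr6v.png

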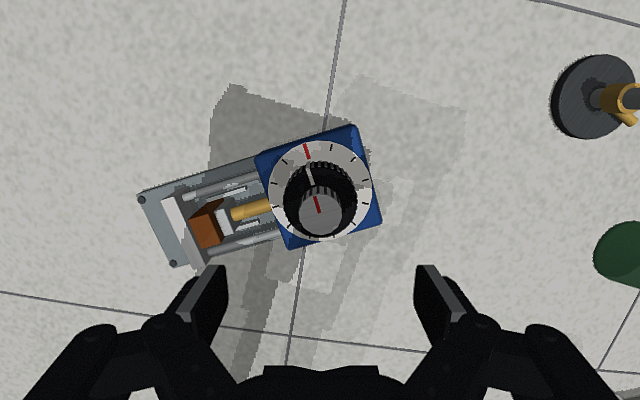

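The ring pointer, tip near (307,166), lines up with the red line near (307,151). The glass stands upright between jaw and pad, and the fingers are clear. I check the angles before handing in.

Run:
```python
from h import *
im,R,t,o=load("wr6"); a=np.array([.5483,-.0042]); f=im["frame"].astype(int)
red=np.argwhere((f[...,0]>f[...,1]+70)&(f[...,2]<80)&(f[...,0]-2*f[...,1]>0))
red=red[(red[:,1]>295)&(red[:,1]<330)&(red[:,0]<215)]
for lo,hi,z in((140,165,.048),(185,215,.106)):
    q=red[(red[:,0]>=lo)&(red[:,0]<hi)]
    if len(q): v=ray(im,R,t,q.mean(0)[::-1],z)[:2]-a; print(len(q),q.mean(0),np.hypot(*v),np.degrees(np.arctan2(v[1],v[0])))
w=np.argwhere(f[160:188,300:318].min(-1)>95)+[160,300]
w=w[:]; print(len(w),w.min(0),w.max(0))
for p in [(307,164),(311,184)]:
    v=ray(im,R,t,p,.08)[:2]-a; print(np.hypot(*v),np.degrees(np.arctan2(v[1],v[0])))
```

```text
50 [150.8 306.1] 0.04089373837869963 24.15819152900925
44 [204.29545455 316.5       ] 0.010250801679073739 16.947541911547646
115 [160 300] [184 317]
0.03529218079613442 23.577232456694894
0.019306459744737863 26.704527766291978
```

```bash
python3 -c "
from station import workorder; print(workorder.finish_job())"
```

```text
the job is handed in; nothing more can be done
None
```

I turned the ring onto its red line, then turned the knob about 90° clockwise until the glass met the pad and was held with an estimated 12 N. I let go, rose clear and handed the job in at about 17 s; it reports no verdict.

- **Ring:** The last picture puts the pointer at about 24–27° and the red line at about 24–25°. That is within roughly 2°, against the 7° allowed.
- **Knob:** It followed the tool to within about 3° (its pointer reads about 17°; about 20° expected), so it did not slip much in the fingers. It had not moved when the ring was turned.
- **Jaw force:** The 12 N is worked out, not measured. Joint-6 torque began to rise about 15° before the final knob position. It climbed at the slope given for the jaw, reaching about 8.6 N one step before the end.
- **Readings that disagreed:** The wrist torque sensor was too noisy (about 0.03 N m) to confirm the force by itself. After the final stop the torques were at rest and could not be compared: joint 6 showed 0.187 N m and the wrist 0.129.
- **Glass and bench:** The glass looks upright between jaw and pad, and the fingers are clear. I did not measure the other things on the bench again, but the arm never came near them.

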